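Free the round test disc: clamp screw of unknown hand

ROBOT

A 7-joint arm with a two-finger parallel gripper is mounted at the origin on the work surface. World frame = base frame: x ahead of the robot, y to its left, z up, the work surface at z = 0. Lengths are in mm, angles in rad, forces in N, time in s.
With the tool pointing down it reaches from about 425 to 950 mm from the base axis. Payload 4.7 kg.
Tool frame: the origin (TCP) lies on the centre line of the jaws, within the pads' length; the fingertips stand 19 mm ahead of it and the grasp point (between the pads) is the TCP (robot.finger_overhang is the distance from the TCP to the fingertips, in mm); x points along the fingers, y is the direction in which the jaws open and shut, and the axes are right-handed (so a half turn about x gives the same grasp; the last joint's range is limited). The gripper opens to 87 mm and grips with 3 to 60 N. Pads are 19 mm wide; open, the fingers measure 117 mm over their backs; the gripper's body (75 mm by 190 mm) begins 51 mm behind the grasp point.
Start: joints at [1.319, 0.469, -0.049, 1.532, 0.024, 1.141, -0.082], TCP at [149.194, -658.322, 241.573] pointing down, gripper open.
Joint ranges: [-2.59, 2.59], [-0.33, 1.99], [-1.39, 1.29], [0.1, 2.45], [-1.04, 4.18], [0.21, 1.99], [-2.66, 2.66]. Speed limits (rad/s): [2.57, 2.57, 3.14, 3.14, 3.14, 3.14, 3.14].

INTERFACE

Orientations are given as a unit quaternion [x, y, z, w].
In Python, from rig import robot, imaging gives the robot as it stands.
- The arm moves only by the tool carry_out, never from a script. Its argument "moves" is a list of rows, each an object with "jaw": the opening in per cent of the stroke, from 0 (shut) to 100 (fully open); "slide": the shift along the tool's x, y, z in cm, a list of three; "spin": the turn about the tool's x in degrees. A call has 1 to 5 rows; each row is the pose to reach, as a shift and turn from the pose measured when the call began, along the tool's axes at that moment; what a row does not reach only later rows make up. A row lasts 1/10 s, in which the tool goes at most 50 mm and 8.59 degrees, less where a joint would pass 70% of its speed; a pose out of reach is approached as far as the arm can. A call with a gripper value outside its range is refused whole. The fingers move at their own pace and stop on an object; "force" is the grip in N (left out, the last holds). Time passes only in rows, so rows that repeat a pose let the fingers close. It gives the time, the measured TCP pose, the force and the opening at its end, in the units of the state.
- robot.observe(): the state, without advancing time (a new reading comes with each control period).
- imaging.get_image(name): name is "side" or "top" or "wrist"; returns the picture (400x640x3 uint8, red, green, blue); there is no depth.
- imaging.camera_model(name): a dict with "fx", "fy", "cx", "cy" (pixels), "xyz" and "orientation" of the camera in the world. Camera axes: x right, y down, z forward; pixel columns grow to the right and rows downward; lengths in mm; the calibration is good to about 2 mm. A picture is of the moment at which its call begins: read the wrist's pose just before it. camera_model takes no time and is no camera call; for the wrist camera it gives the pose at the moment of the call.
- robot.finish_job(): hands the job in, once; it reports no verdict.
The state is a dict: "t": time; "joint_pos": joint angles; "dq": joint speeds; "effort": joint torques, N m; "eef_pos": TCP position; "eef_rot": TCP orientation; "force": force on the tool from outside, world axes, zero at the start; "torque": the same for the moment, N m; "finger_gap": finger opening in mm.
Only numpy, scipy, OpenCV 4.12 (cv2) and the standard library are available. Lean on these libraries where they do the work, as an engineer would, in place of code of your own. Each camera call takes 0.05 s, during which the arm holds its last target. There are 200 camera calls.

TASK

Loosen the tee-handled screw of the hold-down clamp that has the round steel disc under it, so that the disc could be taken out. One of the two clamps has a left-hand screw and nobody remembers which, so try it: one way is locked solid, the other way gives; turn it that way until it comes up against its stop (about a fifth of a turn). Leave the screw of the other clamp, which holds the rectangular block, as it is, and let go of the handle.

Things in the scene. Friction and masses are not known exactly. Their poses are not given: they have to be found in the camera images.
- clamp_disc: Clamp to loosen, fixed: grey base 110 x 150 x 14 mm, columns at y = +-58 mm, dark bridge 32 mm wide along y, its top 90 mm up (caps on its ends 6 mm higher). Under it a round steel disc, 80 mm across, sticks out both sides. Origin: centre of the underside, right below its screw. The other clamp, on the other side (left or right), is alike but holds an 80 x 64 mm rectangular block.
- tee_a (a point): Centre of the tee handle of one screw, 132 mm above the bench on the screw's axis, over the middle of either clamp (compare positions). Steel bar 90 mm long (point x, turns with it), 14 mm wide (y), 18 mm high (z up), on a 12 mm upright stem; under the bar 25 mm of bare stem down to a 28 mm nut, 8 mm high, on the bridge. Grip it across the bar from above.
- tee_b (a point): The same for the other screw, on the other clamp; looks exactly like tee_a.
- screw_a (a joint): Turn of the screw with tee_a, rad, positive anticlockwise from above; 0 as found (tight). One of screws a, b is right-hand (loosens from 0 to +1.25), the other left-hand (loosens from 0 to -1.25); which one is unknown. Hard stops at tight and loose; between them a steady friction of 0.12 N m; it stays where left.
- screw_b (a joint): The same for the screw that carries tee_b.

How it is judged (in metres and radians):
At the end, for the whole second after the job is handed in: The screw over the clamp with the round disc stands turned by more than 1.0 rad (of 1.25), in the one direction in which it gives, and has come to rest (((horizontal distance between tee_a and clamp_disc below 0.05 m and (value of joint screw_a above 1 rad or value of joint screw_a below -1 rad) and velocity of joint screw_a between -0.1 and 0.1 rad/s) or (horizontal distance between tee_b and clamp_disc below 0.05 m and (value of joint screw_b above 1 rad or value of joint screw_b below -1 rad) and velocity of joint screw_b between -0.1 and 0.1 rad/s))); the robot touches nothing.
It fails at once if the screw of the clamp with the rectangular block is turned by more than 0.2 rad ((horizontal distance between tee_a and clamp_disc above 0.05 m and (value of joint screw_a above 0.2 rad or value of joint screw_a below -0.2 rad)) or (horizontal distance between tee_b and clamp_disc above 0.05 m and (value of joint screw_b above 0.2 rad or value of joint screw_b below -0.2 rad))).
It also fails if it takes over 42 s, if anything falls off the work surface, if the arm or the gripper's body presses on something with over 40 N, if the wrist force passes 120 N, or if a joint passes its speed limit or range.

## Working session

There is one attempt and no reset: what is moved stays moved. The work goes in short steps, Python scripts to look and compute and a tool call to move; the robot and the scene stay as the last step left them, time stands still between calls to the robot, and variables do not carry over. Pictures are saved under pics/ and viewed, on a budget of 10 in all, crops included, one or two more only if the job needs it, and the job is handed in when it is done.

Besides the shell and the picture viewer there is one more tool, called after ">>>" as name(argument=value, ...), one argument or row to a line, values as JSON. carry_out: Moves the arm, as the interface text tells. Its arguments: {"type":"object","properties":{"moves":{"type":"array"},"force":{"type":"number"}},"required":["moves"]}

```bash
mkdir -p pics; python3 - <<'E'
from rig import robot, imaging
import cv2
s=robot.observe();print(s)
for n in("top","side"):
    print(n,imaging.camera_model(n)); cv2.imwrite(f"pics/{n}1.png",imaging.get_image(n)[:,:,::-1])
E
```

```text
{'t': 0.0, 'joint_pos': array([ 1.31908894,  0.46942224, -0.04861805,  1.53368095,  0.02408537,
        1.14097963, -0.08229873]), 'dq': array([ 1.11985691e-03,  2.29839972e-04, -1.92121128e-04,  1.48406029e-03,
       -5.77197363e-06,  1.18194238e-04,  2.36288531e-03]), 'effort': array([ 6.93892362e-04, -5.07971370e+01, -8.06258270e-02, -2.36152446e+01,
       -6.14723191e-02,  3.76389571e-02,  1.48016511e-04]), 'eef_pos': array([ 149.06044628, -657.76760736,  240.51789642]), 'eef_rot': array([-0.70263046, -0.07929543,  0.70281208, -0.07796054]), 'force': array([-0.03078902, -1.25752517, -0.55942969]), 'torque': array([-0.01620096, -0.08082498,  0.00885272]), 'finger_gap': 86.78284977153866}
top {'fx': 430.1281568507188, 'fy': 430.1281568507188, 'cx': 322.65940660815187, 'cy': 205.25573362865936, 'xyz': array([437.79460442,  -9.54931193, 911.14445663]), 'orientation': array([ 0.71384806, -0.69670891,  0.0379688 , -0.0597997 ])}
side {'fx': 406.1918023271719, 'fy': 406.1918023271719, 'cx': 319.18793240427294, 'cy': 198.01997297887945, 'xyz': array([476.12055085, 483.25958908, 575.5031865 ]), 'orientation': array([-0.04725508,  0.91435982, -0.40174149,  0.01780029])}
```

View pics/top1.png

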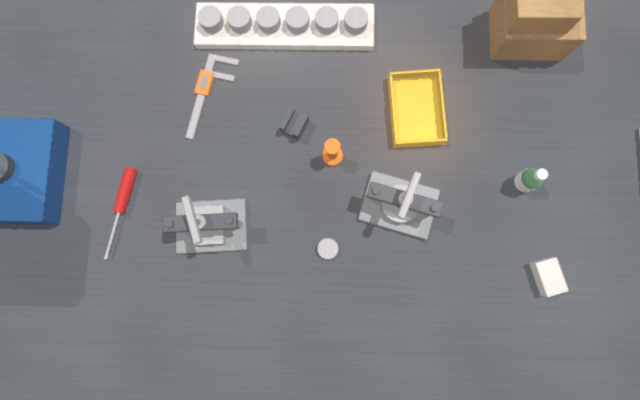

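View pics/side1.png

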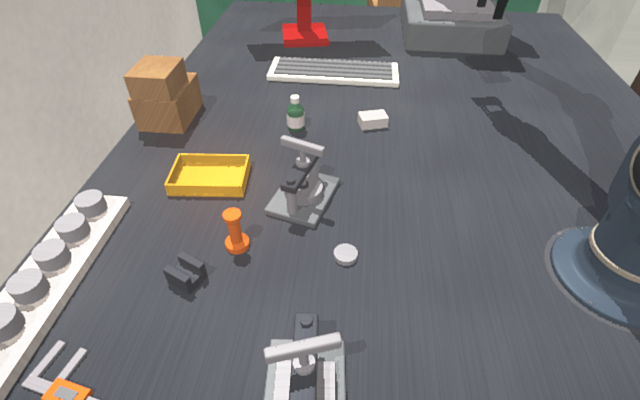

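The top view shows the disc clamp at about (400,205), with its tee from (416,175) to (404,217). The block clamp is at (210,225), with its tee from (185,199) to (196,242). The side view agrees. I'll enlarge the disc clamp and compute positions.

```bash
cat > h.py <<'E'
import numpy as np
from scipy.spatial.transform import Rotation as R
from rig import robot, imaging
def ray(m,u,v,z):
    d=R.from_quat(m["orientation"]).apply([(u-m["cx"])/m["fx"],(v-m["cy"])/m["fy"],1])
    return m["xyz"]+d*(z-m["xyz"][2])/d[2]
def proj(m,p):
    c=R.from_quat(m["orientation"]).inv().apply(np.array(p)-m["xyz"])
    return [m["fx"]*c[0]/c[2]+m["cx"],m["fy"]*c[1]/c[2]+m["cy"]]
E
python3 - <<'E'
from h import *
import cv2
a=cv2.imread("pics/top1.png")[160:250,350:460]
b=cv2.imread("pics/side1.png")[125:235,250:360]
cv2.imwrite("pics/c1.png",np.hstack([cv2.resize(a,None,fx=4,fy=4,interpolation=2),cv2.resize(b,(360,360),interpolation=2)]))
m=imaging.camera_model("top")
for u,v in((416,174),(404,217),(410,195.5),(185,198),(196,243)):print(u,v,ray(m,u,v,141).round(1))
for u,v in((371,173),(440,190),(428,238),(359,222)):print(ray(m,u,v,14).round(1))
s=robot.observe();print(R.from_quat(s["eef_rot"]).as_matrix().round(3))
print(imaging.camera_model("wrist"))
E
```

```text
416 174 [ 605.8 -152.3  141. ]
404 217 [ 526.8 -130.6  141. ]
410 195.5 [ 566.1 -141.4  141. ]
185 198 [552.6 268.1 141. ]
196 243 [471.  242.2 141. ]
[633.8 -80.9  14. ]
[ 600.3 -225.8   14. ]
[ 498.9 -200.    14. ]
[528.8 -57.   14. ]
[[-0.     0.221 -0.975]
 [ 0.002 -0.975 -0.221]
 [-1.    -0.002  0.   ]]
{'fx': 311.1412302510018, 'fy': 311.1412302510018, 'cx': 315.97640476300666, 'cy': 198.78159820670845, 'xyz': array([ 222.37477002, -641.85119929,  384.23830218]), 'orientation': array([ 0.77418857, -0.61797068, -0.08607679,  0.10646635])}
```

View pics/c1.png

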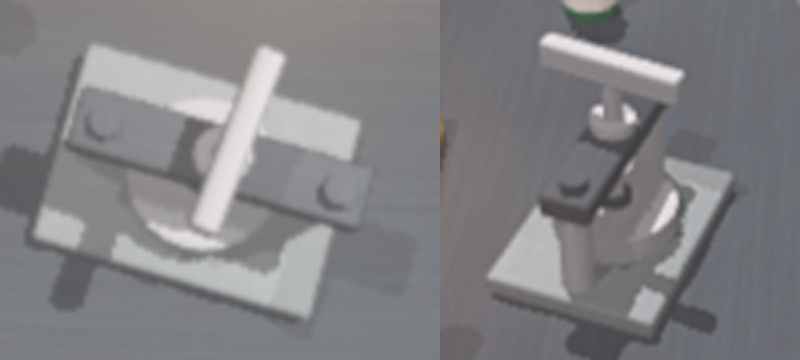

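Disc clamp base centre is (565.5,-141) from its corners. The bar centre is about (568,-141) and the bar lies at about -18°. These agree, so I'll move above it, translating first.

>>> carry_out(
  moves=[
    {"jaw": 100, "slide": [0, -3.1, -3.9], "spin": 0},
    {"jaw": 100, "slide": [0, -6.2, -7.8], "spin": 0},
    {"jaw": 100, "slide": [0, -9.3, -11.7], "spin": 0},
    {"jaw": 100, "slide": [0, -12.4, -15.6], "spin": 0},
    {"jaw": 100, "slide": [0, -15.5, -19.5], "spin": 0},
  ],
)

```text
t: 0.6
eef_pos: [305.8, -461.6, 240.5]
eef_rot: [-0.703, -0.079, 0.703, -0.078]
force: [1.4, -0.9, 0.4]
finger_gap: 87.0
```

>>> carry_out(
  moves=[
    {"jaw": 100, "slide": [0, -3.1, -3.9], "spin": 0},
    {"jaw": 100, "slide": [0, -6.2, -7.8], "spin": 0},
    {"jaw": 100, "slide": [0, -9.3, -11.7], "spin": 0},
    {"jaw": 100, "slide": [0, -12.4, -15.6], "spin": 0},
    {"jaw": 100, "slide": [0, -15.5, -19.5], "spin": 0},
  ],
)

```text
t: 1.1
eef_pos: [461.7, -266.5, 240.7]
eef_rot: [-0.702, -0.079, 0.703, -0.078]
force: [1.1, -1.1, 0.3]
finger_gap: 87.2
```

```bash
cat >> h.py <<'E'
def go(p,yaw):
    "slide (cm) and spin (deg) that bring tool y to world angle yaw (mod 360), TCP to p"
    s=robot.observe();M=R.from_quat(s["eef_rot"]).as_matrix()
    a=np.degrees(np.arctan2(M[1,1],M[0,1]))
    print("t",s["t"],"pos",s["eef_pos"].round(1),"yaw",a.round(1),"q",s["joint_pos"].round(2),"F",s["force"].round(1),"T",s["torque"].round(2),"gap",s["finger_gap"].round(1))
    print("slide cm",(M.T@(np.array(p)-s["eef_pos"])/10).round(2),"spin",round((a-yaw+180)%360-180,1),"tilt",M[:,0].round(3))
E
python3 -c "
from h import *
go([568,-141,240],-108)"
```

```text
Traceback (most recent call last):
  File "h.py", line 14, in go
    print("t",s["t"],"pos",s["eef_pos"].round(1),"yaw",a.round(1),"q",s["joint_pos"].round(2),"F",s["force"].round(1),"T",s["torque"].round(2),"gap",s["finger_gap"].round(1))
                                                                                                                                                     ^^^^^^^^^^^^^^^^^^^^^
AttributeError: 'float' object has no attribute 'round'
```

>>> carry_out(
  moves=[
    {"jaw": 100, "slide": [0, -2.5, -3.3], "spin": 7},
    {"jaw": 100, "slide": [0, -5.0, -6.6], "spin": 14},
    {"jaw": 100, "slide": [0, -7.5, -9.9], "spin": 21},
    {"jaw": 100, "slide": [0, -9.9, -13.1], "spin": 27},
    {"jaw": 100, "slide": [0, -9.9, -13.1], "spin": 31},
  ],
)

```text
t: 1.6
eef_pos: [570.7, -134.0, 240.5]
eef_rot: [-0.698, 0.108, 0.699, 0.112]
force: [-0.0, -0.1, 0.6]
finger_gap: 87.0
```

```bash
sed -i 's/s\["finger_gap"\].round(1)/round(s["finger_gap"],1)/' h.py; python3 -c "
from h import *
import cv2
m=imaging.camera_model('wrist');im=imaging.get_image('wrist')
cv2.imwrite('pics/w1.png',im[:,:,::-1])
go([568,-141,240],-108)
print(m);print(proj(m,[568,-141,141]))"
```

```text
t 1.65 pos [ 569.  -137.3  240.3] yaw -108.2 q [ 0.36  0.34 -0.25  1.74  0.09  1.07 -1.81] F [ 0.2 -1.  -0.8] T [-0.    0.05 -0.03] gap 86.9
slide cm [ 0.03  0.38 -0.02] spin -0.2 tilt [-0.001  0.004 -1.   ]
{'fx': 311.1412302510018, 'fy': 311.1412302510018, 'cx': 315.97640476300666, 'cy': 198.78159820670845, 'xyz': array([ 642.18396951, -157.88340218,  384.03276594]), 'orientation': array([-0.58348814,  0.80038308,  0.11290205, -0.07862342])}
[np.float64(325.902519879364), np.float64(206.98398922028036)]
```

View pics/w1.png

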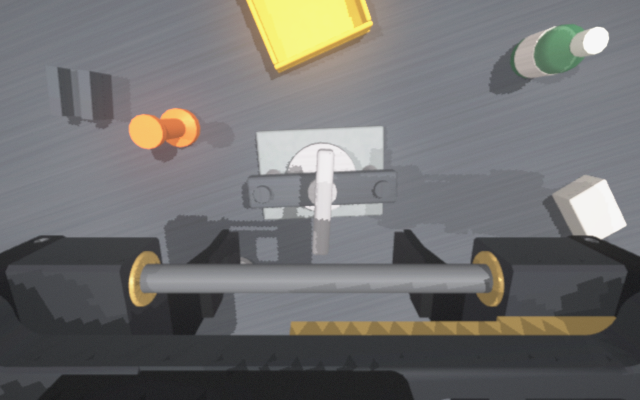

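The wrist view shows the round disc under the bridge. The bar's top face runs from about (325,151) to (320,253), nearly in line with the jaws.

```bash
python3 -c "
from h import *
m=imaging.camera_model('wrist')
a,b=ray(m,325,151,141),ray(m,320,253,141)
d=a-b;print(a,b,(a+b)/2,np.linalg.norm(d),np.degrees(np.arctan2(d[1],d[0])))
c=(a+b)/2;go([c[0],c[1],132],np.degrees(np.arctan2(d[1],d[0]))-90)"
```

```text
[ 609.73344267 -157.62919188  141.        ] [ 528.45074526 -127.22664164  141.        ] [ 569.09209396 -142.42791676  141.        ] 86.78244038951891 -20.507541527755187
t 1.65 pos [ 569.  -137.3  240.3] yaw -108.2 q [ 0.36  0.34 -0.25  1.74  0.09  1.07 -1.81] F [ 0.2 -1.  -0.8] T [-0.    0.05 -0.03] gap 86.9
slide cm [10.83  0.52 -0.2 ] spin 2.3 tilt [-0.001  0.004 -1.   ]
```

>>> carry_out(
  moves=[
    {"jaw": 100, "slide": [2.5, 0.5, -0.1], "spin": 2},
    {"jaw": 100, "slide": [5, 0.5, -0.1], "spin": 2},
    {"jaw": 100, "slide": [7.5, 0.5, -0.1], "spin": 2},
    {"jaw": 100, "slide": [9.5, 0.5, -0.1], "spin": 2},
    {"jaw": 100, "slide": [10.8, 0.5, -0.1], "spin": 2},
  ],
)

```text
t: 2.15
eef_pos: [566.7, -142.8, 130.3]
eef_rot: [-0.694, 0.123, 0.698, 0.125]
force: [-0.5, -0.5, 0.9]
finger_gap: 86.9
```

>>> carry_out(
  moves=[
    {"jaw": 50, "slide": [0, 0, 0], "spin": 0},
    {"jaw": 10, "slide": [0, 0, 0], "spin": 0},
    {"jaw": 0, "slide": [0, 0, 0], "spin": 0},
    {"jaw": 0, "slide": [0, 0, 0], "spin": 0},
    {"jaw": 0, "slide": [0, 0, 0], "spin": 0},
  ],
  force=25,
)

```text
t: 2.65
eef_pos: [567.2, -142.9, 131.2]
eef_rot: [-0.695, 0.123, 0.697, 0.125]
force: [0.1, 0.1, 0.3]
finger_gap: 54.6
```

```bash
python3 -c "
from h import *
go([568.3,-141.8,132],-110)"
```

```text
t 2.65 pos [ 567.2 -142.9  131.2] yaw -110.2 q [ 0.35  0.45 -0.23  1.85  0.13  0.86 -1.86] F [0.1 0.1 0.3] T [0.06 0.02 0.02] gap 54.6
slide cm [-0.08 -0.14 -0.07] spin -0.2 tilt [-0.003  0.003 -1.   ]
```

>>> carry_out(
  moves=[
    {"jaw": 0, "slide": [0, 0, 0], "spin": 0},
    {"jaw": 0, "slide": [0, 0, 0], "spin": 0},
    {"jaw": 0, "slide": [0, 0, 0], "spin": 0},
    {"jaw": 0, "slide": [0, 0, 0], "spin": 0},
    {"jaw": 0, "slide": [0, 0, 0], "spin": 0},
  ],
)

```text
t: 3.15
eef_pos: [568.5, -139.1, 131.2]
eef_rot: [-0.696, 0.121, 0.697, 0.127]
force: [4.7, 11.2, -3.2]
finger_gap: 14.7
```

>>> carry_out(
  moves=[
    {"jaw": 0, "slide": [0, 0, 0], "spin": 0},
    {"jaw": 0, "slide": [0, 0, 0], "spin": 0},
    {"jaw": 0, "slide": [0, 0, 0], "spin": 0},
    {"jaw": 0, "slide": [0, 0, 0], "spin": 0},
  ],
)

```text
t: 3.55
eef_pos: [568.7, -138.5, 131.2]
eef_rot: [-0.696, 0.12, 0.697, 0.127]
force: [1.0, 3.2, -0.7]
finger_gap: 14.1
```

```bash
python3 -c "
from h import *
go([568.3,-141.8,132],-110)"
```

```text
t 3.55 pos [ 568.7 -138.5  131.2] yaw -110.1 q [ 0.35  0.46 -0.23  1.85  0.12  0.85 -1.86] F [ 1.   3.2 -0.7] T [ 0.65 -0.21 -0.08] gap 14.1
slide cm [-0.08  0.32 -0.07] spin -0.1 tilt [ 0.     0.009 -1.   ]
```

Gripped, gap 14.1 mm. Next I try a small anticlockwise turn (negative spin).

>>> carry_out(
  moves=[
    {"jaw": 0, "slide": [0, 0, 0], "spin": -3},
    {"jaw": 0, "slide": [0, 0, 0], "spin": -6},
    {"jaw": 0, "slide": [0, 0, 0], "spin": -8},
    {"jaw": 0, "slide": [0, 0, 0], "spin": -8},
    {"jaw": 0, "slide": [0, 0, 0], "spin": -8},
  ],
)

```text
t: 4.05
eef_pos: [568.8, -138.5, 131.2]
eef_rot: [-0.703, 0.072, 0.703, 0.078]
force: [1.8, 2.3, -0.5]
finger_gap: 13.6
```

```bash
python3 -c "
from h import *
go([568.3,-141.8,132],-110)"
```

```text
t 4.05 pos [ 568.8 -138.5  131.2] yaw -102.2 q [ 0.38  0.46 -0.27  1.85  0.14  0.86 -1.74] F [ 1.8  2.3 -0.5] T [ 0.42 -0.11  0.02] gap 13.6
slide cm [-0.08  0.33 -0.02] spin 7.8 tilt [ 0.     0.009 -1.   ]
```

It gave freely for 8° with little torque, so I'll continue anticlockwise.

>>> carry_out(
  moves=[
    {"jaw": 0, "slide": [0, 0, 0], "spin": -4},
    {"jaw": 0, "slide": [0, 0, 0], "spin": -8},
    {"jaw": 0, "slide": [0, 0, 0], "spin": -12},
    {"jaw": 0, "slide": [0, 0, 0], "spin": -16},
    {"jaw": 0, "slide": [0, 0, 0], "spin": -20},
  ],
)

```text
t: 4.55
eef_pos: [568.7, -138.6, 131.2]
eef_rot: [0.706, 0.052, -0.705, 0.046]
force: [1.7, 2.0, 0.4]
finger_gap: 14.1
```

```bash
python3 -c "
from h import *
import cv2
m=imaging.camera_model('wrist');im=imaging.get_image('wrist')
cv2.imwrite('pics/w2.png',im[:,:,::-1])
go([568.3,-141.8,132],-110)"
```

```text
t 4.6 pos [ 568.8 -138.7  131.2] yaw -81.9 q [ 0.44  0.47 -0.35  1.84  0.19  0.86 -1.43] F [ 0.9  2.  -0.7] T [ 0.41 -0.14 -0.03] gap 13.7
slide cm [-0.08  0.3   0.09] spin 28.1 tilt [ 0.     0.009 -1.   ]
```

View pics/w2.png

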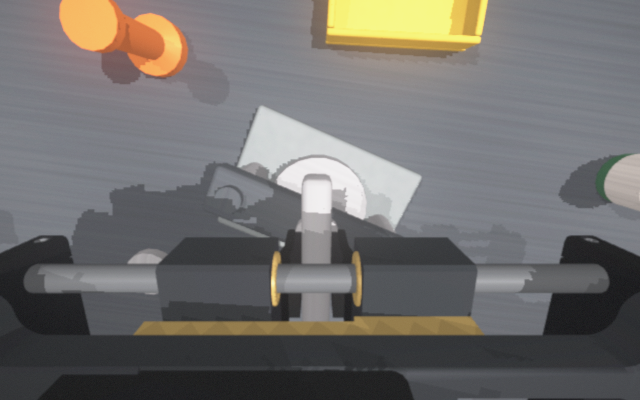

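The bar at (317,180–320) stays aligned with the jaws while the base appears rotated by about 25°, so the screw turns anticlockwise. I'll carry on to the stop.

>>> carry_out(
  moves=[
    {"jaw": 0, "slide": [0, 0, 0], "spin": -5},
    {"jaw": 0, "slide": [0, 0, 0], "spin": -10},
    {"jaw": 0, "slide": [0, 0, 0], "spin": -15},
    {"jaw": 0, "slide": [0, 0, 0], "spin": -20},
    {"jaw": 0, "slide": [0, 0, 0], "spin": -25},
  ],
)

```text
t: 5.1
eef_pos: [568.8, -138.8, 131.2]
eef_rot: [0.679, 0.205, -0.677, 0.199]
force: [1.2, 2.3, -1.3]
finger_gap: 13.7
```

>>> carry_out(
  moves=[
    {"jaw": 0, "slide": [0, 0, 0], "spin": -4},
    {"jaw": 0, "slide": [0, 0, 0], "spin": -8},
    {"jaw": 0, "slide": [0, 0, 0], "spin": -12},
    {"jaw": 0, "slide": [0, 0, 0], "spin": -15},
    {"jaw": 0, "slide": [0, 0, 0], "spin": -17},
  ],
)

```text
t: 5.6
eef_pos: [568.9, -138.9, 131.2]
eef_rot: [0.642, 0.302, -0.639, 0.297]
force: [0.9, 2.1, 0.6]
finger_gap: 13.6
```

```bash
python3 -c "
from h import *
go([568.3,-141.8,132],-110)"
```

```text
t 5.6 pos [ 568.9 -138.9  131.2] yaw -39.9 q [ 0.57  0.5  -0.53  1.84  0.3   0.89 -0.79] F [0.9 2.1 0.6] T [ 0.37 -0.25 -0.16] gap 13.6
slide cm [-0.08  0.14  0.26] spin 70.1 tilt [ 0.001  0.009 -1.   ]
```

Turned 70°, with the stop expected near 71.6°. I'll nudge 3° more and watch for resistance.

>>> carry_out(
  moves=[
    {"jaw": 0, "slide": [0, 0, 0], "spin": -1.5},
    {"jaw": 0, "slide": [0, 0, 0], "spin": -3},
    {"jaw": 0, "slide": [0, 0, 0], "spin": -4},
    {"jaw": 0, "slide": [0, 0, 0], "spin": -4},
  ],
)

```text
t: 6.0
eef_pos: [568.9, -139.0, 131.2]
eef_rot: [0.632, 0.324, -0.628, 0.318]
force: [0.5, 2.4, -1.1]
finger_gap: 14.0
```

```bash
python3 -c "
from h import *
go([568.3,-141.8,132],-110)"
```

```text
t 6.0 pos [ 568.9 -139.   131.2] yaw -36.0 q [ 0.58  0.5  -0.54  1.84  0.31  0.89 -0.73] F [ 0.5  2.4 -1.1] T [ 0.5  -0.16 -0.55] gap 14.0
slide cm [-0.08  0.12  0.26] spin 74.0 tilt [ 0.001  0.009 -1.   ]
```

The vertical torque rose from -0.16 to -0.55 N m, so the screw is against its stop. I'll open the jaws in place and then rise.

>>> carry_out(
  moves=[
    {"jaw": 50, "slide": [0, 0, 0], "spin": 1.5},
    {"jaw": 100, "slide": [0, 0, 0], "spin": 1.5},
    {"jaw": 100, "slide": [0, 0, 0], "spin": 1.5},
    {"jaw": 100, "slide": [0, 0, 0], "spin": 1.5},
    {"jaw": 100, "slide": [0, 0, 0], "spin": 1.5},
  ],
)

```text
t: 6.5
eef_pos: [568.8, -139.2, 131.2]
eef_rot: [0.636, 0.316, -0.632, 0.31]
force: [-0.8, 0.4, -0.3]
finger_gap: 45.9
```

>>> carry_out(
  moves=[
    {"jaw": 100, "slide": [0, 0, 0], "spin": 0},
    {"jaw": 100, "slide": [0, 0, 0], "spin": 0},
    {"jaw": 100, "slide": [0, 0, 0], "spin": 0},
    {"jaw": 100, "slide": [0, 0, 0], "spin": 0},
  ],
)

```text
t: 6.9
eef_pos: [568.8, -139.2, 131.1]
eef_rot: [0.636, 0.316, -0.632, 0.31]
force: [-0.1, 0.3, -0.0]
finger_gap: 78.4
```

>>> carry_out(
  moves=[
    {"jaw": 100, "slide": [-2, 0, 0], "spin": 0},
    {"jaw": 100, "slide": [-4, 0, 0], "spin": 0},
    {"jaw": 100, "slide": [-7, 0, 0], "spin": 0},
    {"jaw": 100, "slide": [-10, 0, 0], "spin": 0},
    {"jaw": 100, "slide": [-11, 0, 0], "spin": 0},
  ],
)

```text
t: 7.4
eef_pos: [570.4, -140.1, 244.5]
eef_rot: [0.637, 0.315, -0.631, 0.311]
force: [0.6, 0.8, -0.8]
finger_gap: 87.0
```

```bash
python3 -c "
from h import *
import cv2
go([568.3,-141.8,132],-110)
cv2.imwrite('pics/w3.png',np.hstack([imaging.get_image('wrist')[100:300,160:560,::-1],imaging.get_image('top')[130:330,130:480,::-1]]))"
```

```text
t 7.4 pos [ 570.4 -140.1  244.5] yaw -37.4 q [ 0.62  0.38 -0.58  1.72  0.22  1.1  -0.68] F [ 0.6  0.8 -0.8] T [ 0.01 -0.05 -0.02] gap 87.0
slide cm [11.24 -0.06  0.37] spin 72.6 tilt [ 0.006  0.008 -1.   ]
```

View pics/w3.png

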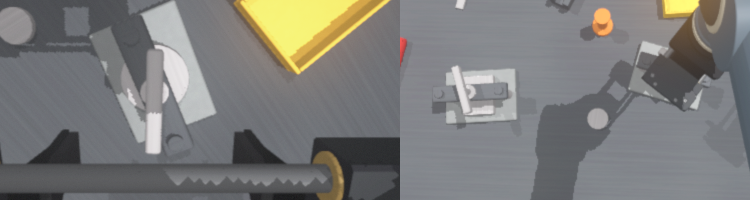

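The bar is aligned with the turned jaws, now about 20° from the bridge line and clear of the open fingers. The other tee is unchanged. Handing in.

>>> carry_out(
  moves=[
    {"jaw": 100, "slide": [0, 0, 0], "spin": 0},
    {"jaw": 100, "slide": [0, 0, 0], "spin": 0},
  ],
)

```text
t: 7.7
eef_pos: [568.7, -140.2, 241.0]
eef_rot: [0.636, 0.316, -0.632, 0.31]
force: [0.4, -1.3, -0.4]
finger_gap: 87.5
```

```bash
python3 -c "
from h import *
print(robot.finish_job())"
```

```text
the job is handed in; nothing more can be done
None
```

I loosened the screw of the clamp holding the round disc. It is a right-hand screw: it gave anticlockwise on the first try, so I never tried the other way. By the tool's rotation I turned it about 72–74° (roughly 1.25 rad), until the torque rose to about 0.55 N m at the stop. I then opened the jaws and rose about 110 mm clear, and handed the job in at about 7.7 s.

In the last pictures the handle stood in its turned position with the fingers clear of it, and the other clamp's handle looked unchanged. The force reading was near zero. I could not read the screw angle itself. None of the checks failed or disagreed, apart from a 3–4 mm sideways offset in my estimate of the bar's position, which the arm took up as the jaws closed.

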